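# Slide the whey tray under the cheese rack

### The job

Whey is about to drip from the fresh cheeses on the low wire rack. Push the shallow steel drip tray across the bench with your fingertips, in through the open end of the rack between its feet, until it is under the whole rack with its rim sticking out a little at both ends. Push gently, keep the tray flat on the bench and never pick it up, and do not shift the rack, the cheeses or the blue mould.

Things in the scene. Friction and masses are not known exactly. Their poses are not given: they have to be found in the camera images.
- tray: shallow open stainless drip tray, loose, 0.3 to 0.65 kg, 162 mm wide along its x, 265 mm long along its y, 20 mm high; a rolled rim 10 mm wide and 6 mm deep (14 to 20 mm above the bench) stands out all round its top. Origin: centre of its underside, z up. Starts on the bench left or right of the rack, up to 0.3 rad askew; slides when its rim is pushed with 1 to 5 N
- rack: low stainless wire rack, loose, 0.9 kg plus cheeses: deck 200 mm wide along its x, 235 mm long along its y, underside 26 mm and top 32 mm above the bench. Wire feet at the corners, in the long sides; both short ends (y = +-117.5 mm) are open between the feet, 188 mm clear. Origin: on the bench under the deck centre, z up. Up to 0.15 rad askew; a firm push shifts it
- rack_end_left (a point): middle of the rack's short end at its +y, on the top of the deck, 32 mm above the bench
- rack_end_right (a point): middle of the rack's short end at its -y, on the top of the deck, 32 mm above the bench
- cheese_a: soft white fresh cheese, drum 66 mm across and 36 mm high, loose on the rack's deck (its top 68 mm above the bench). Origin: centre of its underside
- cheese_b: second such cheese on the rack
- cheese_c: third such cheese on the rack
- mould: empty blue plastic cheese mould, a beaker 68 mm across the mouth and 70 mm high, standing on the bench beyond the rack and the tray as the robot sees them. Origin: centre of its underside

How it is judged:
At the end, for the whole second after the job is handed in: The tray lies flat and still on the bench under the rack, centred along it within 13 mm (so 2 to 28 mm of it show at each short end), within 18 mm across it and within 0.12 rad of square; the rack stands flat and still (y of tray in the frame of rack between -0.013 and 0.013 m and x of tray in the frame of rack between -0.018 and 0.018 m and angle between the y axis of tray and the y axis of rack, either way round below 0.12 rad and height (world z) of each of tray, rack below 0.004 m and angle between each of tray, rack's own z axis and vertical below 0.03 rad and linear speed of each of tray, rack below 0.01 m/s); the robot touches nothing.
It fails at once if the tray was lifted (more than 8 mm) or tipped (more than 0.08 rad) (height (world z) of tray above 0.008 m or angle between tray's own z axis and vertical above 0.08 rad).
It fails at once if the tray was shoved or squeezed hard (more than 30 N) (contact force between the fingers and tray above 30 N).
It fails at once if the rack was shifted more than 12 mm (distance of any of rack, rack_end_left, rack_end_right from where it was at the start of the episode above 0.012 m).
It fails at once if a cheese was shifted more than 15 mm (distance of any of cheese_a, cheese_b, cheese_c from where it was at the start of the episode above 0.015 m).
It fails at once if the blue mould was shifted more than 15 mm or knocked over (distance of mould from where it was at the start of the episode above 0.015 m or angle between mould's own z axis and vertical above 0.3 rad).
It also fails if it takes over 72 s, if anything falls off the work surface, if the arm or the gripper's body presses on something with over 40 N, if the wrist force passes 120 N, or if a joint passes its speed limit or range.

### The arm

A 6-joint arm with a two-finger parallel gripper is mounted at the origin on the work surface. World frame = base frame: x ahead of the robot, y to its left, z up, the work surface at z = 0. Lengths are in m, angles in rad, forces in N, time in s.
With the tool pointing down it reaches from about 0.325 to 0.875 m from the base axis. Payload 4.4 kg.
Tool frame: the origin (TCP) lies between the finger pads; the fingertips stand 8 mm ahead of it and the grasp point (between the pads) lies 11 mm behind it; z points along the fingers, y is the direction in which the jaws open and shut (so a half turn about z gives the same grasp; the last joint's range is limited). The gripper opens to 85 mm and grips with 20 to 120 N. Pads are 22 mm wide; open, the fingers measure 114 mm over their backs; the gripper's body (76 mm by 85 mm) begins 54 mm behind the grasp point. The pads swing forward as they close: fully open they stand 13 mm farther back than shut.
Start: joints at [-1.385, 0.207, 1.542, -0, 1.393, -0.15], TCP at [0.189, -0.543, 0.239] pointing down, gripper open.
Joint ranges: [-2.73, 2.73], [-0.86, 2.22], [0.23, 2.46], [-1.11, 4.25], [0.08, 2.63], [-2.82, 2.82]. Speed limits (rad/s): [2.79, 2.79, 3.14, 3.14, 3.14, 3.14].

### API

Orientations are given as a rotation vector (axis times angle).
In Python, from plant import bot, cams gives the robot as it stands. The module is installed in compiled form; this text tells all that it offers.
- The arm moves only by the tool carry_out, never from a script. Its arguments are lists of equal length, an entry for each row: "xyz": the shift along the tool's x, y, z in units of 50 mm (1.0 is 50 mm), a list of three; "rotation": the turn, a rotation vector about the tool's x, y, z in units of 8 degrees (1.0 is 8 degrees), a list of three; "jaw": the opening, from 0 (shut) to 1 (fully open). In form: {"xyz": [[tx, ty, tz], ...], "rotation": [[ax, ay, az], ...], "jaw": [jaw, ...]}. A call has 1 to 12 rows; each row shifts and turns the commanded pose from where the row before left it, along the tool's axes as they then stand; what a row does not reach is not made up. A row lasts 1/8 s, in which the tool goes at most 62.5 mm and 10.7 degrees, less where a joint would pass 70% of its speed; a pose out of reach is approached as far as the arm can. A call with a number of a shift or a turn outside -1 to 1 is refused whole. A call with a gripper value outside its range is refused whole. The fingers move at their own pace and stop on an object; the grip force is fixed at half the most. Time passes only in rows, so rows that do not move let the fingers close. It gives the time, the measured TCP pose, the force and the opening at its end, in the units of the state.
- bot.state(): the state, without advancing time (a new reading comes with each control period).
- cams.read_camera(name): name is "side" or "top"; returns the picture (480x640x3 uint8, red, green, blue); there is no depth.
- cams.camera_model(name): a dict with "mtx" (3x3 intrinsics, pixels), "R" (3x3) and "t" (3): a world point X has camera coordinates R X + t. Camera axes: x right, y down, z forward; pixel columns grow to the right and rows downward; lengths in m; the calibration is good to about 2 mm. A picture is of the moment at which its call begins. camera_model takes no time and is no camera call.
- bot.close_job(): hands the job in, once; it reports no verdict.
The state is a dict: "time": time; "joints": joint angles; "joint_velocities": joint speeds; "tau": joint torques, N m; "tcp_pos": TCP position; "ee_rot": TCP orientation; "force": force on the tool from outside, world axes, zero at the start; "moment": the same for the moment, N m; "width": finger opening in m.
Only numpy, scipy, OpenCV 4.12 (cv2) and the standard library are available. Lean on these libraries where they do the work, as an engineer would, in place of code of your own. Each camera call takes 0.05 s, during which the arm holds its last target. There are 200 camera calls.

## Working session

There is one attempt and no reset: what is moved stays moved. The work goes in short steps, Python scripts to look and compute and a tool call to move; the robot and the scene stay as the last step left them, time stands still between calls to the robot, and variables do not carry over. Pictures are saved under pics/ and viewed, about 8 in all and at most 12, crops included, and the job is handed in when it is done.

Besides the shell and the picture viewer there is one more tool, called after "Call:" as name(argument=value, ...) on one line, values as JSON. carry_out: Moves the arm, as the interface text tells. Shifts and turns lie within -1 to 1; 1 stands for 50 mm of shift or 8 degrees of turn. Its arguments: {"type":"object","properties":{"xyz":{"type":"array"},"rotation":{"type":"array"},"jaw":{"type":"array"}},"required":["xyz","rotation","jaw"]}

```bash
mkdir -p pics
python3 - <<'E'
from plant import bot, cams
import cv2, numpy as np
s=bot.state(); print({k:np.round(v,3) for k,v in s.items()})
for n in("top","side"):
    cv2.imwrite(f"pics/{n}0.png",cams.read_camera(n)[:,:,::-1]); m=cams.camera_model(n)
    print(n,np.round(m["mtx"],1).tolist(),np.round(m["R"],3).tolist(),np.round(-m["R"].T@m["t"],3))
E
```

```text
{'time': np.float64(0.0), 'joints': array([-1.386,  0.207,  1.543, -0.   ,  1.393, -0.151]), 'joint_velocities': array([ 0.001,  0.002,  0.   ,  0.001, -0.   ,  0.001]), 'tau': array([-2.0000e-03, -3.8304e+01, -2.9160e+01, -0.0000e+00,  1.0000e-02,
       -0.0000e+00]), 'tcp_pos': array([ 0.189, -0.542,  0.238]), 'ee_rot': array([-3.095, -0.525,  0.   ]), 'force': array([-0.211,  1.114,  0.017]), 'moment': array([ 0.018,  0.036, -0.007]), 'width': np.float64(0.085)}
top [[508.6, 0.0, 321.8], [0.0, 508.6, 241.8], [0.0, 0.0, 1.0]] [[0.001, -1.0, 0.022], [-0.995, -0.003, -0.102], [0.102, -0.021, -0.995]] [5.38e-01 1.00e-03 1.09e+00]
side [[444.9, 0.0, 323.9], [0.0, 444.9, 239.3], [0.0, 0.0, 1.0]] [[0.899, -0.439, 0.003], [-0.325, -0.67, -0.667], [0.295, 0.599, -0.745]] [ 0.4   -0.477  0.612]
```

View pics/top0.png

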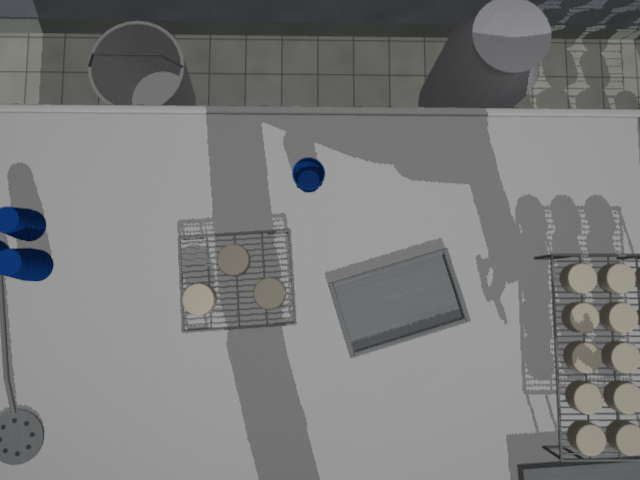

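View pics/side0.png

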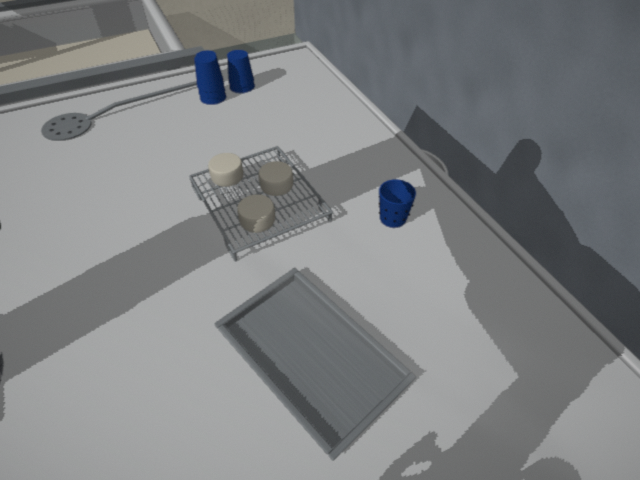

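The top view shows the rack at about (180,234)-(294,323), with the tray to its right at (330,281), (446,240), (468,320), (353,354). The mould is at (309,175). I'll enlarge the rack and tray area.

Run:
```python
import cv2
i=cv2.imread("pics/top0.png")[220:365,165:480]
cv2.imwrite("pics/crop0.png",cv2.resize(i,None,fx=2.5,fy=2.5,interpolation=cv2.INTER_CUBIC)*1)
```

```text
(no output)
```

View pics/crop0.png

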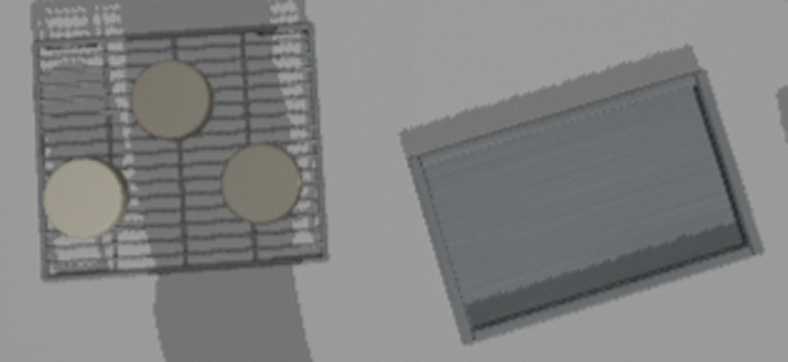

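Crop corners are: rack TL (35,41), TR (312,24), BR (326,258), BL (45,278); tray rim TL (412,157), TR (705,70), BR (762,252), BL (468,342).

```bash
cat > h.py <<'E'
from plant import bot, cams
import cv2, numpy as np
def w(px,z,n="top"):
    m=cams.camera_model(n); c=-m["R"].T@m["t"]
    d=(np.linalg.inv(m["mtx"])@np.c_[np.array(px,float),np.ones(len(px))].T).T@m["R"]
    return (c+d*((z-c[2])/d[:,2])[:,None])[:,:2]
def fit(p):  # corners TL,TR,BR,BL ; image left = +y, top = +x
    c=p.mean(0); v=(p[0]-p[1]+p[3]-p[2])/2; u=(p[0]-p[3]+p[1]-p[2])/2
    print(np.round(p,3).tolist(),"c",np.round(c,4),"ang",np.round([np.arctan2(-v[0],v[1]),np.arctan2(u[1],u[0])],3),"size",np.round([np.linalg.norm(v),np.linalg.norm(u)],3))
def pose():
    s=bot.state(); R=cv2.Rodrigues(s["ee_rot"])[0]
    print(s["time"],np.round(s["tcp_pos"],4),np.round(R,3).tolist(),np.round(s["force"],2),s["width"])
E
python3 - <<'E'
from h import *
f=lambda a:np.array(a)/2.5+[165,220]-.3
fit(w(f([(35,41),(312,24),(326,258),(45,278)]),.032))
fit(w(f([(412,157),(705,70),(762,252),(468,342)]),.020))
print(w([(309,175)],.05)); pose()
E
```

```text
[[0.658, 0.277], [0.673, 0.046], [0.479, 0.033], [0.463, 0.263]] c [0.5683 0.1548] ang [0.067 0.068] size [0.23  0.195]
[[0.562, -0.038], [0.636, -0.287], [0.483, -0.331], [0.409, -0.084]] c [ 0.5228 -0.1852] ang [0.289 0.288] size [0.259 0.16 ]
[[0.78491315 0.00572007]]
0.1 [ 0.1893 -0.5422  0.2382] [[0.944, 0.33, -0.0], [0.33, -0.944, 0.002], [0.0, -0.002, -1.0]] [0.47 0.44 1.01] 0.0853721819154618
```

Rack centre is at (0.568, 0.155), yaw 0.067; tray centre is at (0.523, -0.185), yaw 0.289. My plan has two pushes:
1. Push the near long side sideways while turning the tray square to the rack.
2. Push the short end in along the rack axis.

First I'll go beside the near long side.

Call:
carry_out(xyz=[[0.8,-0.62,0],[0.8,-0.62,0],[0.8,-0.62,0],[0.8,-0.62,0],[0.8,-0.62,0.2],[0.8,-0.62,0.4],[0.8,-0.62,0.6],[0.8,-0.62,0.6],[0,0,0.8],[0,0,0.6],[0,0,0.2],[0,0,0]], rotation=[[0,0,0.34],[0,0,0],[0,0,0],[0,0,0],[0,0,0],[0,0,0],[0,0,0],[0,0,0],[0,0,0],[0,0,0],[0,0,0],[0,0,0]], jaw=[0.6,0.6,0.6,0.6,0.6,0.6,0.6,0.6,0.6,0.6,0.6,0.6])

```text
time: 1.6
tcp_pos: [0.4234, -0.2127, 0.0689]
ee_rot: [-3.108, -0.451, 0.001]
force: [-0.0, -0.2, 0.9]
width: 0.0511
```

```bash
python3 -c "
from h import *
pose()
cv2.imwrite('pics/side1.png',cams.read_camera('side')[:,:,::-1])"
```

```text
1.6 [ 0.4234 -0.2127  0.0689] [[0.959, 0.284, -0.001], [0.284, -0.959, 0.001], [-0.001, -0.001, -1.0]] [-0.04 -0.2   0.89] 0.051114749806658366
```

View pics/side1.png

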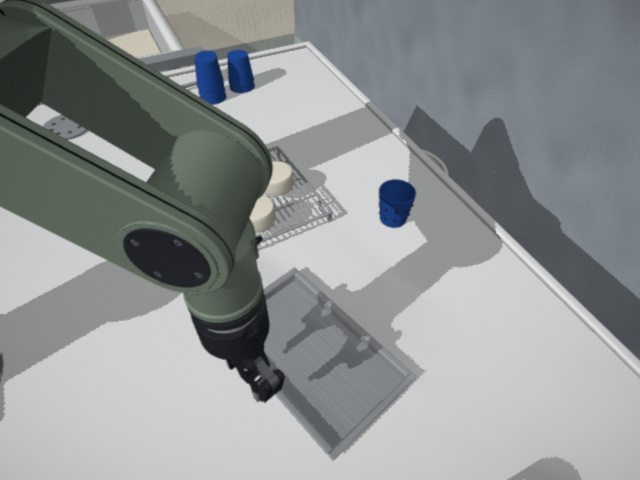

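The fingers stand about 10 mm off the tray's near side. I'll back off and descend, then feel for the bench with small steps.

Call:
carry_out(xyz=[[-0.4,-0.26,0],[0,0,0.5],[0,0,0.34],[0,0,0]], rotation=[[0,0,0],[0,0,0],[0,0,0],[0,0,0]], jaw=[0.6,0.6,0.6,0.6])

```text
time: 2.15
tcp_pos: [0.4009, -0.2063, 0.0277]
ee_rot: [-3.109, -0.45, -0.0]
force: [0.6, 0.5, 0.1]
width: 0.0514
```

Call:
carry_out(xyz=[[0,0,0.06],[0,0,0.06],[0,0,0.06],[0,0,0]], rotation=[[0,0,0],[0,0,0],[0,0,0],[0,0,0]], jaw=[0.6,0.6,0.6,0.6])

```text
time: 2.65
tcp_pos: [0.4008, -0.2059, 0.0182]
ee_rot: [-3.109, -0.451, 0.0]
force: [-0.5, 0.3, -0.3]
width: 0.0513
```

Call:
carry_out(xyz=[[0,0,0.04],[0,0,0.04],[0,0,0.04],[0,0,0]], rotation=[[0,0,0],[0,0,0],[0,0,0],[0,0,0]], jaw=[0.6,0.6,0.6,0.6])

```text
time: 3.15
tcp_pos: [0.4007, -0.2059, 0.0121]
ee_rot: [-3.109, -0.451, 0.001]
force: [-0.4, 0.6, 0.2]
width: 0.0513
```

```bash
python3 -c "
from h import *
pose()
i=cams.read_camera('side')[330:450,180:340,::-1]
cv2.imwrite('pics/side2.png',cv2.resize(i,None,fx=5,fy=5,interpolation=cv2.INTER_CUBIC))"
```

```text
3.15 [ 0.4007 -0.2059  0.0121] [[0.959, 0.284, -0.0], [0.284, -0.959, 0.0], [-0.0, -0.0, -1.0]] [-0.39  0.56  0.24] 0.05126281493145383
```

View pics/side2.png

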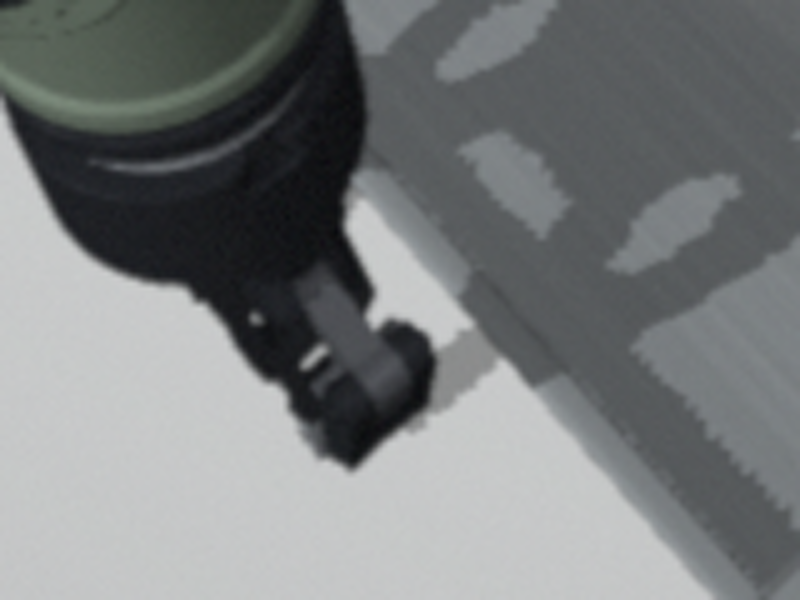

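The fingertips are a few millimetres above the bench, in front of the near rim. I'll approach to contact.

Call:
carry_out(xyz=[[0.12,0,0],[0.12,0,0],[0.12,0,0],[0.08,0,0],[0.06,0,0],[0.06,0,0],[0.06,0,0]], rotation=[[0,0,0],[0,0,0],[0,0,0],[0,0,0],[0,0,0],[0,0,0],[0,0,0]], jaw=[0.6,0.6,0.6,0.6,0.6,0.6,0.6])

```text
time: 4.08
tcp_pos: [0.4303, -0.1971, 0.0122]
ee_rot: [-3.109, -0.452, 0.002]
force: [-3.5, -1.2, 0.7]
width: 0.0511
```

Call:
carry_out(xyz=[[0.06,0,0],[0.06,0,0]], rotation=[[0,0,0],[0,0,0]], jaw=[0.6,0.6])

```text
time: 4.32
tcp_pos: [0.4358, -0.1954, 0.0121]
ee_rot: [-3.109, -0.451, 0.002]
force: [-3.8, -1.4, 2.1]
width: 0.0513
```

Contact is at about 4 N, where expected. Next I'll push across while turning clockwise.

Call:
carry_out(xyz=[[0.08,-0.025,0],[0.08,-0.025,0],[0.08,-0.025,0],[0.08,-0.025,0],[0.08,-0.025,0],[0.08,-0.025,0],[0.08,-0.025,0],[0.08,-0.025,0],[0.08,-0.025,0],[0.08,-0.025,0],[0.08,-0.025,0],[0.08,-0.025,0]], rotation=[[0,0,0.1],[0,0,0.1],[0,0,0.1],[0,0,0.1],[0,0,0.1],[0,0,0.1],[0,0,0.1],[0,0,0.1],[0,0,0.1],[0,0,0.1],[0,0,0.1],[0,0,0.1]], jaw=[0.6,0.6,0.6,0.6,0.6,0.6,0.6,0.6,0.6,0.6,0.6,0.6])

```text
time: 5.82
tcp_pos: [0.4803, -0.1706, 0.0122]
ee_rot: [-3.136, -0.188, 0.0]
force: [-2.1, -0.3, -1.7]
width: 0.051
```

```bash
python3 -c "
from h import *
pose()
i=cams.read_camera('top')[205:355,165:485,::-1]
cv2.imwrite('pics/top1.png',cv2.resize(i,None,fx=2.5,fy=2.5,interpolation=cv2.INTER_CUBIC))"
```

```text
5.825 [ 0.4803 -0.1706  0.0122] [[0.993, 0.12, -0.0], [0.12, -0.993, 0.0], [-0.0, -0.0, -1.0]] [-2.13 -0.26 -1.73] 0.0509960068094476
```

View pics/top1.png

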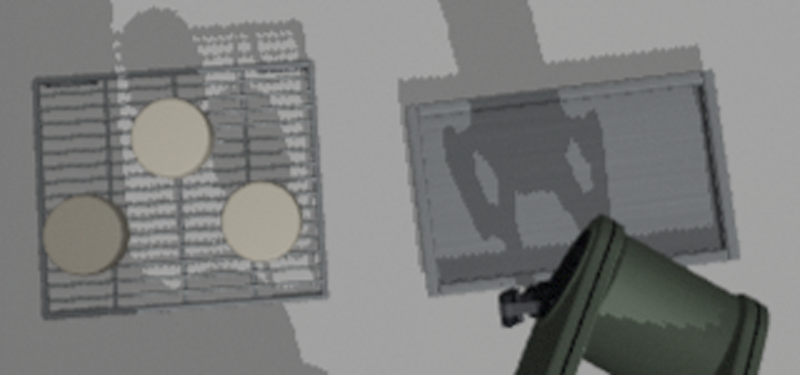

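The tray followed and is turning as planned. Its corners in the crop are now (405,107), (714,70), (739,258), (433,295).

Run:
```python
from h import *
f=lambda a:np.array(a)/2.5+[165,205]-.3
fit(w(f([(405,107),(714,70),(739,258),(433,295)]),.02))
fit(w(f([(34,78),(312,61),(327,296),(45,317)]),.032))
```

```text
[[0.636, -0.032], [0.668, -0.296], [0.509, -0.313], [0.479, -0.055]] c [ 0.5731 -0.174 ] ang [0.12  0.127] size [0.262 0.159]
[[0.658, 0.277], [0.673, 0.046], [0.479, 0.033], [0.462, 0.263]] c [0.5681 0.1548] ang [0.069 0.072] size [0.231 0.196]
```

The tray needs 18 mm more across and 0.05 rad more of turn. Then I'll back off and rise.

Call:
carry_out(xyz=[[0.074,-0.02,0],[0.074,-0.02,0],[0.074,-0.02,0],[0.074,-0.02,0],[0.074,-0.02,0],[0,0,0],[-0.3,0,0],[-0.6,0,0],[0,0,-0.7],[0,0,-0.9],[0,0,-0.4]], rotation=[[0,0,0.072],[0,0,0.072],[0,0,0.072],[0,0,0.072],[0,0,0.072],[0,0,0],[0,0,0],[0,0,0],[0,0,0],[0,0,0],[0,0,0]], jaw=[0.6,0.6,0.6,0.6,0.6,0.6,0.6,0.6,0.6,0.6,0.6])

```text
time: 7.25
tcp_pos: [0.4542, -0.1681, 0.1151]
ee_rot: [3.137, 0.11, 0.008]
force: [1.0, -0.3, -0.2]
width: 0.0511
```

Call:
carry_out(xyz=[[0.54,0.78,0],[0.54,0.78,0],[0.54,0.78,0],[0.54,0.78,0],[0.54,0.78,0],[0,0,0],[0,0,0],[0,0,0],[0,0,0],[0,0,0],[0,0,0],[0,0,0]], rotation=[[0,0,0],[0,0,0],[0,0,0],[0,0,0],[0,0,0],[0,0,-1],[0,0,-1],[0,0,-1],[0,0,-1],[0,0,-1],[0,0,-1],[0,0,-1]], jaw=[0.6,0.6,0.6,0.6,0.6,0.6,0.6,0.6,0.6,0.6,0.6,0.6])

```text
time: 8.75
tcp_pos: [0.6009, -0.3523, 0.1121]
ee_rot: [2.717, 1.577, 0.001]
force: [-0.2, 0.9, -0.0]
width: 0.0507
```

Call:
carry_out(xyz=[[0,0,0],[0,0,0],[0,0,0],[0,0,0],[0,0,0],[0,0,0]], rotation=[[0,0,-1],[0,0,-1],[0,0,-1],[0,0,-1],[0,0,-0.25],[0,0,0]], jaw=[0.6,0.6,0.6,0.6,0.6,0.6])

```text
time: 9.5
tcp_pos: [0.6012, -0.3522, 0.1123]
ee_rot: [2.144, 2.296, 0.0]
force: [0.6, -0.2, -0.5]
width: 0.0512
```

```bash
python3 -c "
from h import *
pose()
i=cams.read_camera('top')[195:355,165:485,::-1]
cv2.imwrite('pics/top2.png',cv2.resize(i,None,fx=2.5,fy=2.5,interpolation=cv2.INTER_CUBIC))"
```

```text
9.5 [ 0.6012 -0.3522  0.1123] [[-0.069, 0.998, 0.0], [0.998, 0.069, -0.0], [-0.0, 0.0, -1.0]] [ 0.6  -0.2  -0.52] 0.05121886840316911
```

View pics/top2.png

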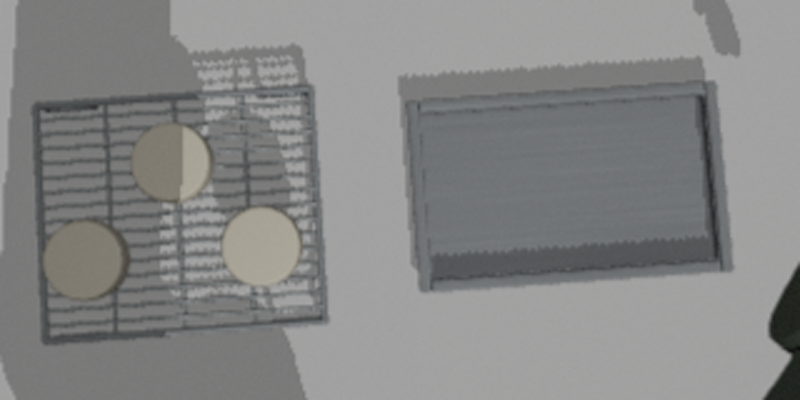

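The tray now lies square in line with the rack. Its rim corners in the crop are (404,102), (716,82), (732,270), (420,291); the rack corners are (34,103), (313,86), (327,321), (45,342).

```bash
cat >> h.py <<'E'
def rel(t,r,off,k=2.5):
    f=lambda a:np.array(a)/k+off-.3
    out=[]
    for a,z in((t,.02),(r,.032)):
        p=w(f(a),z); fit(p); v=(p[0]-p[1]+p[3]-p[2])/2; out.append((p.mean(0),np.arctan2(-v[0],v[1])))
    (c,a),(d,b)=out; q=c-d
    print("tray in rack x,y,ang",np.round([q@[np.cos(b),np.sin(b)],q@[-np.sin(b),np.cos(b)],a-b],4))
E
python3 - <<'E'
from h import *
rel([(404,102),(716,82),(732,270),(420,291)],[(34,103),(313,86),(327,321),(45,342)],[165,195])
E
```

```text
[[0.662, -0.031], [0.68, -0.298], [0.52, -0.307], [0.503, -0.045]] c [ 0.591  -0.1701] ang [0.067 0.071] size [0.265 0.16 ]
[[0.658, 0.277], [0.673, 0.045], [0.479, 0.033], [0.462, 0.263]] c [0.5681 0.1546] ang [0.069 0.07 ] size [0.232 0.196]
tray in rack x,y,ang [ 0.0005 -0.3255 -0.0019]
```

The tray is lined up to within 1 mm and 0.002 rad, with 326 mm to push. I'll lower behind its end and close in.

Call:
carry_out(xyz=[[0,0.04,0.7],[0,0,0.7],[0,0,0.4],[0,0,0.2],[0.2,0,0],[0.2,0,0],[0.16,0,0],[0.08,0,0],[0.06,0,0],[0.06,0,0],[0.06,0,0]], rotation=[[0,0,0],[0,0,0],[0,0,0],[0,0,0],[0,0,0],[0,0,0],[0,0,0],[0,0,0],[0,0,0],[0,0,0],[0,0,0]], jaw=[0.6,0.6,0.6,0.6,0.6,0.6,0.6,0.6,0.6,0.6,0.6])

```text
time: 10.92
tcp_pos: [0.6009, -0.3121, 0.0127]
ee_rot: [2.141, 2.297, -0.001]
force: [0.5, -2.7, 1.0]
width: 0.0509
```

Call:
carry_out(xyz=[[0.08,0,0],[0.08,0,0],[0.1,0,0],[0.1,0,0],[0.1,0,0],[0.1,0,0],[0.1,0,0],[0.1,0,0],[0.1,0,0],[0.1,0,0],[0.1,0,0],[0.1,0,0]], rotation=[[0,0,0],[0,0,0],[0,0,0],[0,0,0],[0,0,0],[0,0,0],[0,0,0],[0,0,0],[0,0,0],[0,0,0],[0,0,0],[0,0,0]], jaw=[0.6,0.6,0.6,0.6,0.6,0.6,0.6,0.6,0.6,0.6,0.6,0.6])

```text
time: 12.42
tcp_pos: [0.5967, -0.2532, 0.0126]
ee_rot: [2.141, 2.298, -0.0]
force: [-0.3, -4.8, 3.8]
width: 0.0509
```

About 60 mm in, the leading edge is just short of the rack, so I'll check before it enters.

```bash
python3 -c "
from h import *
pose()
i=cams.read_camera('top')[195:355,165:485,::-1]
cv2.imwrite('pics/top3.png',cv2.resize(i,None,fx=2.5,fy=2.5,interpolation=cv2.INTER_CUBIC))"
```

```text
12.425 [ 0.5967 -0.2532  0.0126] [[-0.07, 0.998, 0.001], [0.998, 0.07, -0.001], [-0.001, 0.001, -1.0]] [-0.31 -4.78  3.8 ] 0.050866954606691356
```

View pics/top3.png

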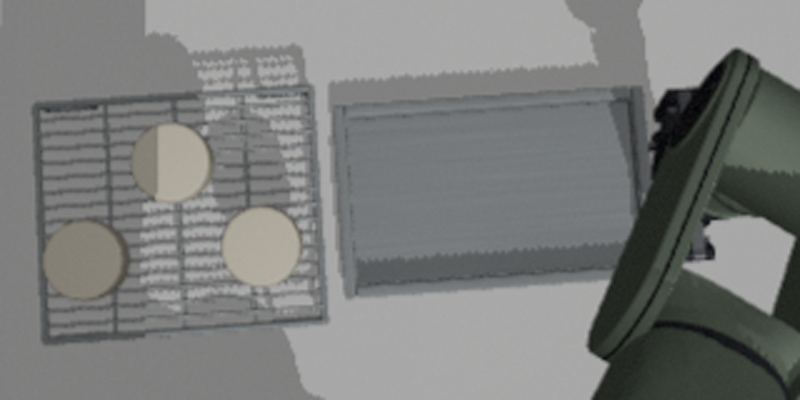

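Tray corners are (333,107), (642,87) and (348,297), with the fourth hidden near (657,276). The tray is straight, with its leading edge about 8 px short of the rack.

Run:
```python
from h import *
rel([(333,107),(642,87),(657,276),(348,297)],[(34,103),(313,86),(327,321),(45,342)],[165,195])
```

```text
[[0.657, 0.029], [0.675, -0.234], [0.515, -0.244], [0.498, 0.016]] c [ 0.5863 -0.1083] ang [0.068 0.072] size [0.262 0.16 ]
[[0.658, 0.277], [0.673, 0.045], [0.479, 0.033], [0.462, 0.263]] c [0.5681 0.1546] ang [0.069 0.07 ] size [0.232 0.196]
tray in rack x,y,ang [ 1.000e-04 -2.635e-01 -1.300e-03]
```

Call:
carry_out(xyz=[[0.08,0,0],[0.1,0,0],[0.1,0,0],[0.1,0,0],[0.1,0,0],[0.1,0,0],[0.1,0,0],[0.1,0,0]], rotation=[[0,0,0],[0,0,0],[0,0,0],[0,0,0],[0,0,0],[0,0,0],[0,0,0],[0,0,0]], jaw=[0.6,0.6,0.6,0.6,0.6,0.6,0.6,0.6])

```text
time: 13.48
tcp_pos: [0.5937, -0.214, 0.0123]
ee_rot: [-2.142, -2.298, 0.0]
force: [1.6, -5.5, 4.6]
width: 0.051
```

The tray is entering straight, so I'll continue.

Call:
carry_out(xyz=[[0.1,0,0],[0.1,0,0],[0.1,0,0],[0.1,0,0],[0.1,0,0],[0.1,0,0],[0.1,0,0],[0.1,0,0],[0.1,0,0],[0.1,0,0],[0.1,0,0],[0.1,0,0]], rotation=[[0,0,0],[0,0,0],[0,0,0],[0,0,0],[0,0,0],[0,0,0],[0,0,0],[0,0,0],[0,0,0],[0,0,0],[0,0,0],[0,0,0]], jaw=[0.6,0.6,0.6,0.6,0.6,0.6,0.6,0.6,0.6,0.6,0.6,0.6])

```text
time: 14.98
tcp_pos: [0.5894, -0.1542, 0.0123]
ee_rot: [-2.142, -2.298, 0.0]
force: [0.4, -5.5, 4.4]
width: 0.051
```

```bash
python3 -c "
from h import *
pose()
i=cams.read_camera('top')[195:355,165:485,::-1]
cv2.imwrite('pics/top4.png',cv2.resize(i,None,fx=2.5,fy=2.5,interpolation=cv2.INTER_CUBIC))"
```

```text
14.975 [ 0.5894 -0.1542  0.0123] [[-0.071, 0.998, -0.0], [0.998, 0.071, -0.0], [-0.0, -0.0, -1.0]] [ 0.4  -5.53  4.36] 0.05099641627626051
```

View pics/top4.png

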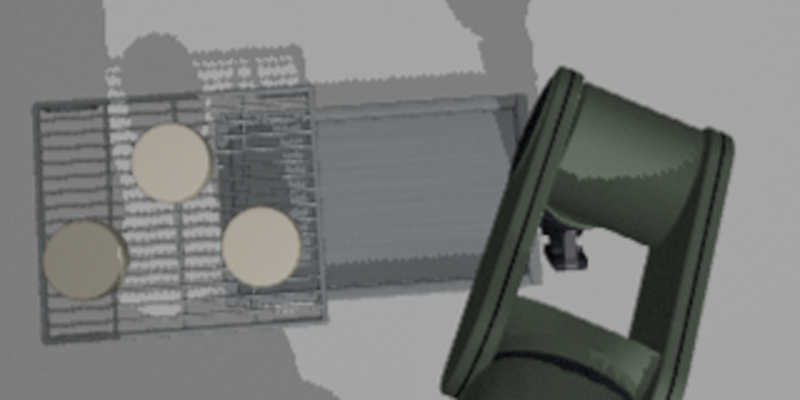

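The tray is well inside the opening, the rack is unmoved and the push is 5.5 N. About 165 mm remain; I'll push 120 mm, then 30 mm.

Call:
carry_out(xyz=[[0.1,0,0],[0.1,0,0],[0.1,0,0],[0.1,0,0],[0.1,0,0],[0.1,0,0],[0.1,0,0],[0.1,0,0],[0.1,0,0],[0.1,0,0],[0.1,0,0],[0.1,0,0]], rotation=[[0,0,0],[0,0,0],[0,0,0],[0,0,0],[0,0,0],[0,0,0],[0,0,0],[0,0,0],[0,0,0],[0,0,0],[0,0,0],[0,0,0]], jaw=[0.6,0.6,0.6,0.6,0.6,0.6,0.6,0.6,0.6,0.6,0.6,0.6])

```text
time: 16.52
tcp_pos: [0.5851, -0.0941, 0.0121]
ee_rot: [-2.141, -2.298, 0.0]
force: [0.6, -3.6, 1.0]
width: 0.0513
```

Call:
carry_out(xyz=[[0.1,0,0],[0.1,0,0],[0.1,0,0],[0.1,0,0],[0.1,0,0],[0.1,0,0],[0.1,0,0],[0.1,0,0],[0.1,0,0],[0.1,0,0],[0.1,0,0],[0.1,0,0]], rotation=[[0,0,0],[0,0,0],[0,0,0],[0,0,0],[0,0,0],[0,0,0],[0,0,0],[0,0,0],[0,0,0],[0,0,0],[0,0,0],[0,0,0]], jaw=[0.6,0.6,0.6,0.6,0.6,0.6,0.6,0.6,0.6,0.6,0.6,0.6])

```text
time: 18.02
tcp_pos: [0.5809, -0.0343, 0.0121]
ee_rot: [-2.141, -2.298, 0.0]
force: [-0.3, -1.4, -1.3]
width: 0.0513
```

Call:
carry_out(xyz=[[0.1,0,0],[0.1,0,0],[0.08,0,0],[0.08,0,0],[0.08,0,0],[0.08,0,0],[0.06,0,0]], rotation=[[0,0,0],[0,0,0],[0,0,0],[0,0,0],[0,0,0],[0,0,0],[0,0,0]], jaw=[0.6,0.6,0.6,0.6,0.6,0.6,0.6])

```text
time: 18.9
tcp_pos: [0.579, -0.0056, 0.0123]
ee_rot: [-2.142, -2.298, 0.0]
force: [-0.1, -1.5, -1.5]
width: 0.0509
```

```bash
python3 -c "
from h import *
pose(); s=bot.state()['tcp_pos'][:2]-[.5681,.1546]; print(s@[.9976,.069],s@[-.069,.9976])
i=cams.read_camera('top')[205:345,155:335,::-1]
cv2.imwrite('pics/top5.png',cv2.resize(i,None,fx=4,fy=4,interpolation=cv2.INTER_CUBIC))"
```

```text
18.9 [ 0.579  -0.0056  0.0123] [[-0.07, 0.998, -0.0], [0.998, 0.07, 0.0], [0.0, -0.0, -1.0]] [-0.14 -1.48 -1.5 ] 0.05092914928486611
-0.00016917258900082596 -0.16057788884783802
```

View pics/top5.png

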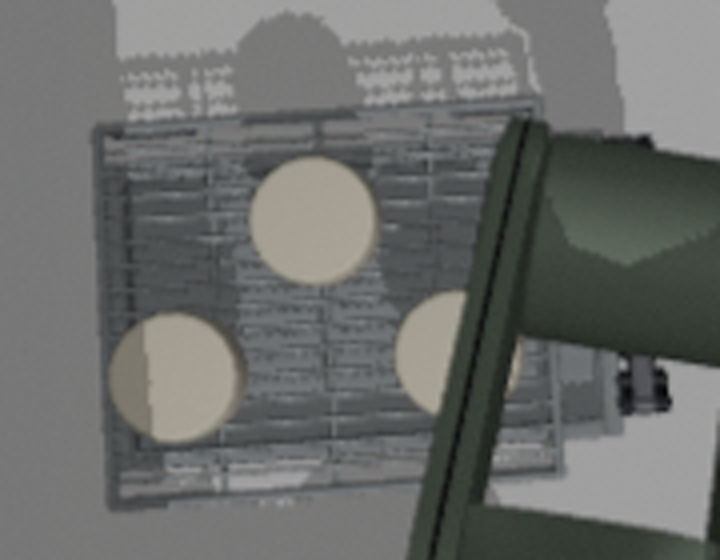

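The right end still shows about 31 mm of tray, which agrees with the TCP estimate: 16 mm remain. The rack and cheeses are where they were. I'll finish the push and retreat.

Call:
carry_out(xyz=[[0.066,0,0],[0.066,0,0],[0.066,0,0],[0.066,0,0],[0.06,0,0],[0,0,0]], rotation=[[0,0,0],[0,0,0],[0,0,0],[0,0,0],[0,0,0],[0,0,0]], jaw=[0.6,0.6,0.6,0.6,0.6,0.6])

```text
time: 19.7
tcp_pos: [0.5779, 0.0109, 0.0123]
ee_rot: [-2.141, -2.298, -0.001]
force: [0.2, -0.0, -0.4]
width: 0.0513
```

Call:
carry_out(xyz=[[-0.2,0,0],[-0.8,0,0],[-0.9,0,0],[-0.9,0,0],[-0.9,0,-0.5],[-0.9,0,-0.5],[0,0,0]], rotation=[[0,0,0],[0,0,0],[0,0,0],[0,0,0],[0,0,0],[0,0,0],[0,0,0]], jaw=[0.6,0.6,0.6,0.6,0.6,0.6,0.6])

```text
time: 20.58
tcp_pos: [0.5966, -0.2246, 0.0658]
ee_rot: [2.142, 2.287, 0.003]
force: [-0.2, 0.4, 0.3]
width: 0.0509
```

```bash
python3 -c "
from h import *
pose()
i=cams.read_camera('top')[205:345,155:335,::-1]
cv2.imwrite('pics/top6.png',cv2.resize(i,None,fx=4,fy=4,interpolation=cv2.INTER_CUBIC))"
```

```text
20.575 [ 0.5966 -0.2246  0.0658] [[-0.066, 0.998, 0.007], [0.998, 0.066, -0.004], [-0.005, 0.007, -1.0]] [-0.25  0.41  0.27] 0.05093755557205958
```

View pics/top6.png

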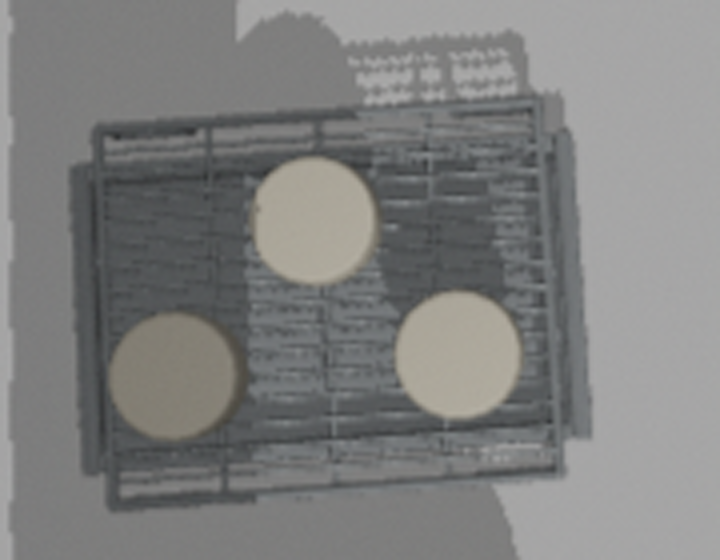

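The tray shows at both ends of the rack: corners (72,163), (572,128), (592,437), (87,475), against the rack's (92,127), (541,97), (565,474), (108,509).

Run:
```python
from h import *
rel([(72,163),(572,128),(592,437),(87,475)],[(92,127),(541,97),(565,474),(108,509)],[155,205],4)
```

```text
[[0.64, 0.292], [0.659, 0.029], [0.497, 0.018], [0.477, 0.279]] c [0.5682 0.1546] ang [0.074 0.074] size [0.262 0.162]
[[0.657, 0.279], [0.674, 0.045], [0.478, 0.032], [0.461, 0.265]] c [0.5676 0.1551] ang [0.073 0.07 ] size [0.234 0.196]
tray in rack x,y,ang [ 0.0005 -0.0006  0.0009]
```

The tray is within 1 mm of centre and square, and the gripper is clear. I'm handing in.

```bash
python3 -c "
from h import *
bot.close_job()"
```

```text
the job is handed in; nothing more can be done
```

I pushed the drip tray under the rack with the fingertips and handed the job in at about 20.6 s of the 72 s allowed. One push on its near long side lined it up and squared it with the rack. A second, on its right short end, slid it in through the open end.

- **Tray:** my last overhead picture put it 0.5 mm off centre across the rack and 0.6 mm along it, 0.001 rad from square, with rim showing at both ends.
- **Rack and cheeses:** the rack measured within about 1 mm of where it started. The cheeses looked unmoved by eye, but I did not measure them.
- **Force:** readings between moves peaked at about 5.5 N of push.
- **Not checked:** I did not look at the mould again at the end, though the arm never went near it. I did not measure the tray's tilt directly either. Upward force on the tool reached about 4.5 N partway through the second push, then returned to about zero.

No check failed, and the checks agreed with one another.

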